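# Fetch the circuit board from behind the parts on the bench shelf

### The job

The circuit board lies at the back of the low bench shelf, behind three parts. Stand the three parts (capacitor, transformer, heatsink) on the blue mat, then fetch the board - it is too thin to grip on the shelf, so slide it out over the shelf's front edge first - and lay it flat and centred across the two rails of the board rest, its long side crossing both rails. After that put each part back upright on its own mark on the shelf, squarely as it stood; tip none of them over and do not let the board fall.

Things in the scene. Friction and masses are not known exactly. Their poses are not given: they have to be found in the camera images.
- shelf_front (a point): the low bench shelf: fixed light wooden board 260 mm deep (x) and 250 mm wide (y) on two darker wooden cheeks, top 60 mm above the bench, board 18 mm thick and free underneath at the front. This point is the middle of its front edge, on the top surface; x points from the front edge towards the back of the shelf, y to the left, along the edge. A small reel and a small jar stand in its two rear corners, 95 mm left and right of its middle line; they are not part of the job
- capacitor_mid (a point): loose large capacitor, upright black cylinder 36 mm in diameter with a bright top 33 mm wide and two brass screws, body 70 mm tall (74 with the screws), about 90 g. Point at its centre, 35 mm above its underside; z up
- transformer_mid (a point): loose small transformer, a steel core 22 (x) x 40 (y) x 45 mm tall with a copper-coloured winding block 40 (x) x 28 (y) x 33 mm through its middle (6 to 39 mm above the underside), about 250 g. Point at its centre, 22.5 mm above its underside; grip it across the winding along x (40 mm) or the core along y (40 mm)
- heatsink_mid (a point): loose bare-aluminium finned heatsink block, 26 (x) x 40 (y) x 50 mm tall, about 110 g. Point at its centre, 25 mm above its underside; grip it along x (26 mm)
- mark_round: the capacitor's place: flat dark round mark 42 mm in diameter painted on the shelf. Origin at its centre, on the shelf surface
- mark_square: the transformer's place: flat dark square mark 46 x 46 mm painted on the shelf. Origin at its centre, on the shelf surface; x and y along its sides
- mark_slim: the heatsink's place: flat dark mark 32 (x) x 46 (y) mm painted on the shelf. Origin at its centre, on the shelf surface; x along its short side. The three marks lie in a row 50 mm apart, about 75 mm behind the shelf's front edge, in any order, and each part starts on its own
- board_mid (a point): loose green circuit board, 100 (x) x 64 (y) x 3 mm, about 40 g, flat on the shelf behind the parts, its long side (x) pointing towards the shelf's front edge. Point at its centre, half-way through its thickness. Its top is flat: press on it with shut fingertips (4 to 20 N) and drag it over the marks to the front edge, in line with the row's middle; with about 40 mm overhanging it stays up by itself and can be gripped across its 64 mm width in front of the edge
- rest_top (a point): the board rest: fixed aluminium stand with two rails 8 mm thick and 70 mm long along y, 48 mm apart centre to centre, tops 50 mm above the bench, on a base 56 (x) x 70 (y) mm. Point midway between the rails at the height of their tops; the board's long side goes along x, so 20 mm and more sticks out at either end
- mat: fixed blue bench mat on the bench, 120 (x) x 190 (y) x 2 mm, the side area for the three parts. Origin at the centre of its underside; room for the three in a row along y, 60 mm apart

How it is judged:
On the way, in this order (a step that is already met when the one before it is completed fails the run):
1. all three parts stand upright on the mat (x of capacitor_mid in the frame of mat between -0.06 and 0.06 m and y of capacitor_mid in the frame of mat between -0.095 and 0.095 m and z of capacitor_mid in the frame of mat below 0.045 m and angle between each of capacitor_mid, transformer_mid, heatsink_mid's own z axis and vertical below 0.12 rad and x of transformer_mid in the frame of mat between -0.06 and 0.06 m and y of transformer_mid in the frame of mat between -0.095 and 0.095 m and z of transformer_mid in the frame of mat below 0.0325 m and x of heatsink_mid in the frame of mat between -0.06 and 0.06 m and y of heatsink_mid in the frame of mat between -0.095 and 0.095 m and z of heatsink_mid in the frame of mat below 0.035 m), for 0.2 s.
2. the board lies flat on the shelf, reaching at least 20 mm out over its front edge, while the three parts are on the mat (all of step 1 and x of board_mid in the frame of shelf_front below 0.03 m and z of board_mid in the frame of shelf_front between -0.003 and 0.006 m and angle between board_mid's own z axis and vertical below 0.08 rad and y of board_mid in the frame of shelf_front between -0.1 and 0.1 m), for 0.2 s.
3. the board lies on the board rest, released, while the three parts are still on the mat (all of step 1 and horizontal distance between board_mid and rest_top below 0.015 m and angle between the x axis of board_mid and the x axis of rest_top, either way round below 0.2 rad and angle between board_mid's own z axis and vertical below 0.06 rad and z of board_mid in the frame of rest_top between -0.003 and 0.006 m and contact force between the fingers and board below 0.1 N and linear speed of board below 0.02 m/s and angular speed of board below 0.2 rad/s), for 0.2 s.
At the end, for the whole second after the job is handed in: Board flat on both rails, centre within 15 mm of the rest's middle, long side within 0.2 rad of the rest's x; each part upright on the shelf, centre within 12 mm of its own mark's; heatsink and transformer square to their marks within 0.3 rad; all released and at rest (horizontal distance between board_mid and rest_top below 0.015 m and angle between the x axis of board_mid and the x axis of rest_top, either way round below 0.2 rad and angle between board_mid's own z axis and vertical below 0.06 rad and z of board_mid in the frame of rest_top between -0.003 and 0.006 m and contact force between the fingers and board below 0.1 N and linear speed of each of board, capacitor, transformer, heatsink below 0.02 m/s and angular speed of each of board, capacitor, transformer, heatsink below 0.2 rad/s and horizontal distance between capacitor_mid and mark_round below 0.012 m and z of capacitor_mid in the frame of mark_round between 0.027 and 0.043 m and angle between each of capacitor_mid, transformer_mid, heatsink_mid's own z axis and vertical below 0.12 rad and horizontal distance between transformer_mid and mark_square below 0.012 m and z of transformer_mid in the frame of mark_square between 0.0145 and 0.0305 m and horizontal distance between heatsink_mid and mark_slim below 0.012 m and z of heatsink_mid in the frame of mark_slim between 0.017 and 0.033 m and angle between the x axis of heatsink_mid and the x axis of mark_slim, either way round below 0.3 rad and (angle between the x axis of transformer_mid and the x axis of mark_square, either way round below 0.3 rad or angle between the x axis of transformer_mid and the y axis of mark_square, either way round below 0.3 rad)); the robot touches nothing.
It fails at once if the board falls off the shelf or the rest (height (world z) of board_mid below 0.03 m).
It fails at once if the capacitor is tipped over (angle between capacitor_mid's own z axis and vertical above 0.8 rad).
It fails at once if the transformer is tipped over (angle between transformer_mid's own z axis and vertical above 0.8 rad).
It fails at once if the heatsink is tipped over (angle between heatsink_mid's own z axis and vertical above 0.8 rad).
It also fails if it takes over 144 s, if anything falls off the work surface, if the arm or the gripper's body presses on something with over 40 N, if the wrist force passes 120 N, or if a joint passes its speed limit or range.

### The arm

A 7-joint arm with a two-finger parallel gripper is mounted at the origin on the work surface. World frame = base frame: x ahead of the robot, y to its left, z up, the work surface at z = 0. Lengths are in m, angles in rad, forces in N, time in s.
With the tool pointing down it reaches from about 0.4 to 0.9 m from the base axis. Payload 5.6 kg.
Tool frame: the origin (TCP) lies midway between the tips of the shut fingers; the grasp point (between the pads) lies 19 mm behind it; y points along the fingers, z is the direction in which the jaws open and shut, and the axes are right-handed (so a half turn about y gives the same grasp; the last joint's range is limited). The gripper opens to 92 mm and grips with 3 to 60 N. Pads are 20 mm wide; open, the fingers measure 128 mm over their backs; the gripper's body (75 mm by 189 mm) begins 69 mm behind the grasp point.
Start: joints at [-1.23, 0.468, -0.012, 1.603, 0.006, 1.071, -0.056], TCP at [0.243, 0.603, 0.215] pointing down, gripper open.
Joint ranges: [-2.53, 2.53], [-0.31, 2.02], [-1.57, 1.55], [0.28, 2.44], [-1.29, 4.43], [0.15, 1.84], [-2.92, 2.92]. Speed limits (rad/s): [2.57, 2.57, 3.14, 3.14, 3.14, 3.14, 3.14].

### API

Orientations are given as a 3x3 rotation matrix whose columns are the frame's x, y, z axes.
In Python, from station import env, effector, solver, viewer, workorder, search_frame, tip_of gives the robot as it stands. Calls block until the motion is done:
- env.reach(position, orientation): joint-space move of the TCP to a pose.
- env.movel(position, frame=None, rate=0.15): straight line of the TCP; frame=None keeps the orientation; rate is the mean speed in m/s.
- env.goto_joints(angles): joint-space move.
- effector.release() and effector.grasp(squeeze=None): open the fingers fully, or close them until they stop; squeeze is the grip in N (None keeps the last).
- env.pause(seconds).
- solver.inverse_kinematics(position, orientation): joint angles nearest the present ones, or None.
- env.sense(): the state.
- viewer.read_camera(name): name is "side" or "top"; returns (picture, depth): 420x560x3 uint8, red, green, blue; 420x560 float32, m along the optical axis (not along the pixel's ray), 0 where there is no reading.
- viewer.camera_info(name): a dict with "intrinsics" (3x3 intrinsics, pixels), "dist_coeffs" ([k1, k2, p1, p2, k3] as OpenCV has them; the pictures are not rectified), "eye" and "rotation" of the camera in the world. Camera axes: x right, y up, looking along -z (the intrinsics and any distortion apply to the point x, -y, -z); pixel columns grow to the right and rows downward; lengths in m; the calibration is good to about 2 mm. A picture is of the moment at which its call begins. camera_info takes no time and is no camera call.
A pose or a line that the arm cannot do raises env.PlanningError and nothing moves.
- workorder.finish_job(): hands the job in, once; it reports no verdict.
Trained networks look in the newest picture that a camera, given by its name, has taken for a name from the list of things; names that differ only in an ending like _2 or _b are one class to them, and where a whole thing is asked for, a point or a joint stands for the part that bears it (a point fixed in the world has none). Each returns a list of dicts, best first, with "score" (0 to 1); they miss things now and then, are a little off and sometimes report something else, mostly with a low value. They report only what shows in the picture. A call takes as long as a camera call.
- search_frame(camera, name): "at" ([x, y, z] in m, in world coordinates, good to about 4 mm: the middle of the surface that is visible of it).
- tip_of(camera, name): "at" ([x, y, z] in m, in world coordinates, good to about 4 mm: a listed point, or the origin of a listed thing).
The state is a dict: "t": time; "joint_positions": joint angles; "joint_velocities": joint speeds; "tau": joint torques, N m; "ee_pos": TCP position; "tcp_rot": TCP orientation; "wrist_force": force on the tool from outside, world axes, zero at the start; "moment": the same for the moment, N m; "gripper_width": finger opening in m.
Only numpy, scipy, OpenCV 4.12 (cv2) and the standard library are available. Lean on these libraries where they do the work, as an engineer would, in place of code of your own. Each camera call takes 0.05 s, during which the arm holds its last target.

## Working session

There is one attempt and no reset: what is moved stays moved. The work goes in short steps, each a Python script; the robot and the scene stay as the last script left them, time stands still between calls to the robot, and variables do not carry over. Pictures are saved under pics/ and viewed, and the job is handed in when it is done.

```bash
ls -la; mkdir -p pics; cat > h.py <<'E'
import numpy as np, cv2
from station import env, effector, solver, viewer, workorder, search_frame, tip_of
def shot(cam,fn):
    p,d=viewer.read_camera(cam); cv2.imwrite('pics/'+fn+'.png',p[:,:,::-1]); np.save('pics/'+fn+'.npy',d); return p,d
def world(cam,us,vs,z):
    """pixel + depth (along axis) -> world"""
    c=viewer.camera_info(cam); K=np.array(c['intrinsics']);D=np.array(c['dist_coeffs'])
    pts=cv2.undistortPoints(np.stack([us,vs],-1).astype(float).reshape(-1,1,2),K,D).reshape(-1,2)
    P=np.c_[pts[:,0]*z,-pts[:,1]*z,-np.asarray(z)*np.ones(len(pts))]
    return P@np.array(c['rotation']).T+np.array(c['eye'])
def onplane(cam,us,vs,h):
    c=viewer.camera_info(cam); e=np.array(c['eye'])
    W=world(cam,us,vs,1.0)-e
    return e+W*((h-e[2])/W[:,2])[:,None]
E
python3 - <<'E'
from h import *
s=env.sense(); print(s)
for c in('side','top'):
    i=viewer.camera_info(c); print(c,i)
    shot(c,c+'0')
    for n in ['shelf_front','capacitor_mid','transformer_mid','heatsink_mid','mark_round','mark_square','mark_slim','board_mid','rest_top','mat']:
        try: print(c,n,[(np.round(r['at'],4),round(r['score'],2)) for r in tip_of(c,n)[:2]])
        except Exception as e: print(n,e)
print(env.sense()['t'])
E
```

```text
total 12
drwxr-xr-x  3 agent agent 4096 Dec  6 15:33 .
drwxr-xr-x 23 root  root  4096 Dec  6 15:33 ..
drwxr-xr-x  2 agent agent 4096 Dec  6 15:33 pics
{'t': 0.0, 'joint_positions': array([-1.23000316,  0.46839495, -0.01161238,  1.60362861,  0.0059984 ,
        1.07140427, -0.05630799]), 'joint_velocities': array([-0.00136993,  0.00034602, -0.000605  , -0.00049328,  0.00038   ,
       -0.00046047,  0.00179963]), 'tau': array([-5.34001174e-04, -5.20567489e+01, -1.22626885e-02, -2.43752772e+01,
       -5.65988885e-02,  1.70256273e-02,  1.53174328e-04]), 'ee_pos': array([0.24322399, 0.60213896, 0.21362676]), 'tcp_rot': array([[ 9.27226997e-01, -5.61951012e-04,  3.74499372e-01],
       [-3.74499775e-01, -1.71064730e-03,  9.27225427e-01],
       [ 1.19581072e-04, -9.99998379e-01, -1.79660889e-03]]), 'wrist_force': array([ 0.42474575,  0.05054684, -0.35467895]), 'moment': array([-0.00516616,  0.01609566, -0.05123188]), 'gripper_width': 0.09197228523446621}
side {'intrinsics': array([[425.41038427,   0.        , 284.04510489],
       [  0.        , 425.41038427, 211.10952303],
       [  0.  
[... 1364 characters left out ...]
430822],
       [ 0.03724064,  0.18134839,  0.98271354]])}
top shelf_front [(array([ 0.4498, -0.0045,  0.0638]), 0.64)]
top capacitor_mid []
top transformer_mid [(array([ 0.5251, -0.0531,  0.083 ]), 0.55)]
top heatsink_mid [(array([0.5279, 0.0451, 0.0876]), 0.58)]
top mark_round [(array([ 0.5284, -0.0047,  0.0568]), 0.49)]
top mark_square [(array([ 0.5278, -0.054 ,  0.0602]), 0.55)]
top mark_slim [(array([ 0.5265, -0.0567,  0.0624]), 0.68), (array([0.5253, 0.0419, 0.0671]), 0.67)]
top board_mid [(array([ 0.6456, -0.0088,  0.0645]), 0.56)]
top rest_top [(array([ 0.4824, -0.3259,  0.0503]), 0.85), (array([ 0.5293, -0.0066,  0.0601]), 0.37)]
top mat [(array([0.5302, 0.3037, 0.0021]), 0.63)]
1.1
```

View pics/top0.png

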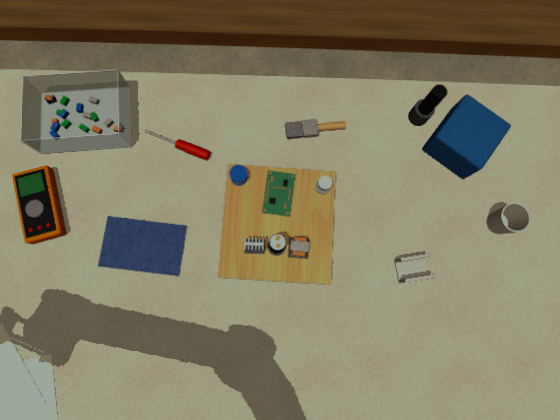

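View pics/side0.png

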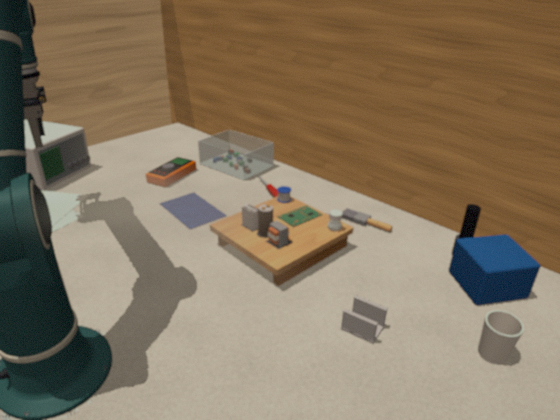

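The top view shows the shelf at about (219–336, 165–284) px, slightly rotated, with heatsink, capacitor and transformer left to right at rows around 245. The board is at (279,193), the mat at (143,246) and the rest at (414,267). Next I'll measure these from depth and colour.

```bash
cat >> h.py <<'E'
def cloud(cam,d):
    v,u=np.mgrid[0:420,0:560]
    W=world(cam,u.ravel(),v.ravel(),d.ravel().astype(float)).reshape(420,560,3)
    W[d==0]=np.nan
    return W
def rect(P):
    r=cv2.minAreaRect((P[:,:2]*1000).astype(np.float32)); 
    (cx,cy),(w,h),a=r
    # long-axis direction angle
    return np.round([cx,cy,w,h,a],1)
E
python3 - <<'E'
from h import *
p=cv2.imread('pics/top0.png'); d=np.load('pics/top0.npy'); W=cloud('top',d)
hsv=cv2.cvtColor(p,cv2.COLOR_BGR2HSV)
z=W[...,2]
def box(u0,u1,v0,v1):
    m=np.zeros(d.shape,bool); m[v0:v1,u0:u1]=1; return m
print('bench z',np.nanmedian(z[330:400,300:420]),np.nanmedian(z[180:240,360:400]))
S=box(205,350,155,295)
m=S&(z>.05)&(z<.072); print('shelf z',np.nanmedian(z[m]),rect(W[m]))
# corner approach from colour
green=S&(hsv[...,0]>40)&(hsv[...,0]<85)&(hsv[...,1]>80); 
v,u=np.nonzero(green); print('board',len(u),u.min(),u.max(),v.min(),v.max(), rect(onplane('top',u,v,.063)),np.nanmedian(z[green]))
M=box(90,195,210,282)&(hsv[...,0]>95)&(hsv[...,0]<130)&(hsv[...,1]>80)
v,u=np.nonzero(M); print('mat',len(u),rect(onplane('top',u,v,.002)),np.nanmedian(z[M]))
R=box(385,445,245,290)&(z>.04)&(z<.06); v,u=np.nonzero(R);print('rest',len(u),rect(onplane('top',u,v,.05)),np.nanmedian(z[R]))
PT=S&(z>.085)
n,l,st,ce=cv2.connectedComponentsWithStats(PT.astype(np.uint8))
for i in range(1,n):
    q=W[l==i]; t=q[q[:,2]>q[:,2].max()-.015]
    print(st[i],np.round(t.mean(0),4),np.nanmedian(t[:,2]),rect(t))
big=cv2.resize(p[150:300,205:350],None,fx=4,fy=4,interpolation=cv2.INTER_CUBIC); cv2.imwrite('pics/crop0.png',big)
big=cv2.resize(p[240:295,380:450],None,fx=8,fy=8,interpolation=cv2.INTER_CUBIC); cv2.imwrite('pics/crop1.png',big)
E
```

```text
bench z 0.0007408918543032605 0.0006370918669813541
shelf z 0.06119596916081277 [581.   -6.9 250.5 260.7  87.2]
board 969 263 294 171 251 [608.   -3.3  62.4 182.8  83.5] 0.06403421897210271
mat 3997 [530.6 308.3 187.7 117.8  84. ] 0.003412520890597459
rest 220 [ 484.5 -324.8   56.    73.    10. ] 0.05030768859609336
[229 165  18  18 246] [0.6845 0.0845 0.0941] 0.09413739379644442 [684.3  84.4  38.4  38.7  53.1]
[317 176  15  15 180] [ 0.6639 -0.107   0.105 ] 0.10539073745014382 [ 664.6 -107.    30.8   30.1   44.8]
[268 234  18  19 258] [ 0.5285 -0.004   0.1311] 0.1310051956155618 [ 5.289e+02 -4.500e+00  3.360e+01  3.330e+01  2.000e-01]
[289 237  20  20 317] [ 0.5233 -0.0517  0.1035] 0.10451240597542999 [523.9 -51.9  40.1  39.6  85.2]
[244 238  19  14 163] [0.5262 0.0463 0.1106] 0.11092820969088557 [525.9  45.8  25.8  38.4   1.1]
```

View pics/crop0.png

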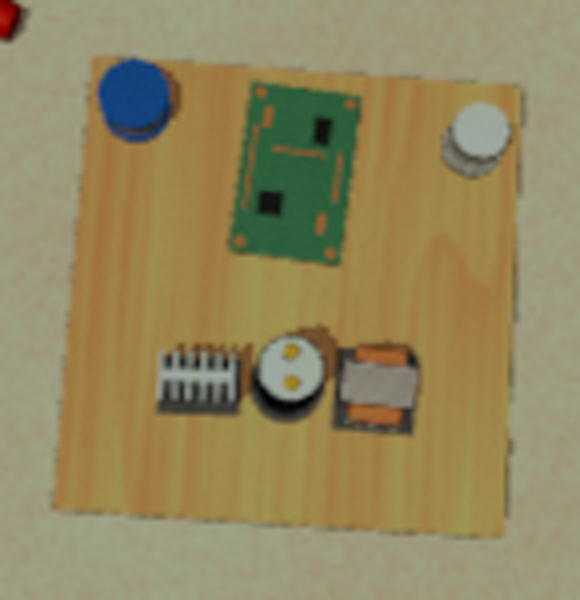

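View pics/crop1.png

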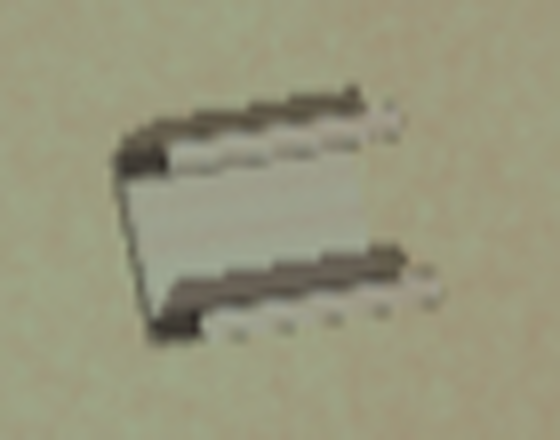

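```bash
cat >> h.py <<'E'
DEG=np.pi/180
def R(yaw):  # tool pointing down, jaws along direction yaw (either sense; IK picks)
    z=np.array([np.cos(yaw),np.sin(yaw),0]); y=np.array([0,0,-1.]); return np.stack([np.cross(y,z),y,z],1)
def bestR(pos,yaw):
    q0=np.array(env.sense()['joint_positions']); best=None
    for k in (0,np.pi):
        q=solver.inverse_kinematics(np.array(pos,float),R(yaw+k))
        if q is not None:
            c=np.abs(np.array(q)-q0).max()
            if best is None or c<best[0]: best=(c,R(yaw+k),q)
    if best is None: raise Exception('no ik %s'%pos)
    return best
def off(c,yaw,x,y):
    return np.array([c[0]+x*np.cos(yaw)-y*np.sin(yaw), c[1]+x*np.sin(yaw)+y*np.cos(yaw)])
def st(tag=''):
    s=env.sense(); print(tag,'t=%.1f'%s['t'],'p',np.round(s['ee_pos'],4),'F',np.round(s['wrist_force'],1),'w %.4f'%s['gripper_width']); return s
E
python3 - <<'E'
from h import *
p=cv2.imread('pics/top0.png'); d=np.load('pics/top0.npy'); W=cloud('top',d)
hsv=cv2.cvtColor(p,cv2.COLOR_BGR2HSV); z=W[...,2]
m=np.zeros(d.shape,bool); m[165:222,255:300]=1
g=m&(hsv[...,0]>40)&(hsv[...,0]<85)&(hsv[...,1]>80); v,u=np.nonzero(g)
print('board',rect(onplane('top',u,v,.063)))
# shelf outline on plane .06 
m=np.zeros(d.shape,bool); m[155:295,205:350]=1
S=m&(z>.05)&(z<.075)
v,u=np.nonzero(S); q=onplane('top',u,v,.06); print('shelf',rect(q))
# edges: front edge line fit in world
c=[];l=[];r=[]
for uu in range(225,327):
    vv=np.nonzero(S[:,uu])[0]; c.append((uu,vv.max()+.5))
for vv in range(200,270):
    us=np.nonzero(S[vv])[0]; l.append((us.min()-.5,vv)); r.append((us.max()+.5,vv))
for n,e in(('front',c),('left',l),('right',r)):
    e=np.array(e); q=onplane('top',e[:,0],e[:,1],.06)[:,:2]*1000
    f=cv2.fitLine(q.astype(np.float32),cv2.DIST_HUBER,0,.01,.01).ravel(); print(n,np.round(f,3),np.degrees(np.arctan2(f[1],f[0])))
for pos,yaw in (((.526,.046,.09),-3*DEG),((.52,.37,.02),-6*DEG),((.5366,.2484,.02),-6*DEG),((.443,-.332,.03),100*DEG),((.42,0,.04),87*DEG)):
    b=bestR(pos,yaw); print(pos,np.round(b[2],2))
E
```

```text
board [649.6  -8.   62.4  99.1  83.4]
shelf [580.6  -6.8 250.1 260.4  87.2]
front [ 4.90000e-02  9.99000e-01  4.50287e+02 -4.93700e+00] 87.18877
left [ 9.99000e-01 -4.90000e-02  5.52015e+02  1.19778e+02] -2.7958696
right [ 9.99000e-01 -4.90000e-02  5.57999e+02 -1.30991e+02] -2.8085983
(0.526, 0.046, 0.09) [-0.54  0.46  0.49  2.02 -0.32  0.73  0.09]
(0.52, 0.37, 0.02) [-0.85  0.7   0.25  1.76 -0.25  0.72 -0.58]
(0.5366, 0.2484, 0.02) [-0.73  0.64  0.32  1.88 -0.31  0.66 -0.33]
(0.443, -0.332, 0.03) [ 0.1   0.65  0.63  1.99 -0.59  0.69 -0.29]
(0.42, 0, 0.04) [-0.73  0.49  0.78  2.3  -0.66  0.57 -1.06]
```

```bash
cat >> h.py <<'E'
SY=-2.8*DEG; SF=np.array([.451,-.0005]); SZ=.060
MAT=np.array([.5306,.3083]); MY=-6*DEG; MZ=.002
REST=np.array([.4845,-.3248]); RY=10*DEG
HI=.215
def goabove(xy,yaw,z=HI):
    b=bestR([*xy,z],yaw); env.reach(np.array([*xy,z]),b[1]); return b[1]
def pick(xy,yaw,z,sq,zl=HI,gap_pre=None):
    goabove(xy,yaw,zl)
    env.movel(np.array([*xy,z]),rate=.2); st('down')
    effector.grasp(sq); st('grip')
    env.movel(np.array([*xy,zl]),rate=.2); st('up')
def place(xy,yaw,z,zl=HI):
    goabove(xy,yaw,zl)
    env.movel(np.array([*xy,z+.02]),rate=.2)
    env.movel(np.array([*xy,z]),rate=.06); st('placed')
    effector.release(); st('rel')
    env.movel(np.array([*xy,zl]),rate=.25)
E
python3 - <<'E'
from h import *
pick((.5262,.046),SY,SZ+.013,15)
E
```

```text
down t=4.2 p [0.527  0.0461 0.0738] F [-0.3  0.3  0.2] w 0.0922
grip t=5.2 p [0.5263 0.046  0.073 ] F [-0.4 -1.4 -1.1] w 0.0262
up t=6.0 p [0.5253 0.046  0.214 ] F [ 0.4 -0.7 -1.5] w 0.0262
```

```bash
python3 - <<'E'
from h import *
place(off(MAT,MY,0,.060),MY,MZ+.0145)
pick((.5285,-.0045),SY,SZ+.021,15)
place(off(MAT,MY,0,0),MY,MZ+.0225)
shot('top','top1'); shot('side','side1'); st()
E
```

```text
placed t=8.8 p [0.5367 0.3678 0.0161] F [-0.4  0.3 -1.5] w 0.0255
rel t=9.9 p [0.5369 0.3679 0.0165] F [ 0.7 -0.1  0.4] w 0.0919
down t=13.0 p [ 0.5293 -0.0043  0.0817] F [-0.2  1.   1.6] w 0.0920
grip t=13.9 p [ 0.5285 -0.0045  0.081 ] F [-0.4 -0.4 -0.7] w 0.0358
up t=14.7 p [ 0.5276 -0.0044  0.214 ] F [-0.3  0.9 -1.2] w 0.0361
placed t=17.4 p [0.5304 0.3082 0.0241] F [-0.1  0.7 -1.7] w 0.0356
rel t=18.3 p [0.5306 0.3083 0.0245] F [ 0.1 -0.7 -0.1] w 0.0920
 t=19.3 p [0.5295 0.3078 0.213 ] F [-0.1  1.5 -0.7] w 0.0919
```

View pics/side1.png

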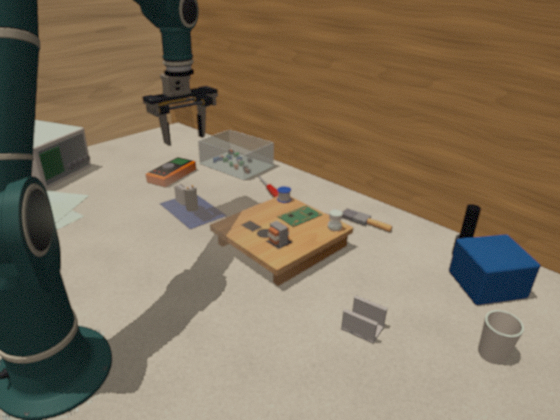

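```bash
python3 - <<'E'
import cv2
p=cv2.imread('pics/side1.png'); q=cv2.imread('pics/top1.png')
a=cv2.resize(p[160:260,150:330],None,fx=4,fy=4,interpolation=cv2.INTER_CUBIC); cv2.imwrite('pics/c2.png',a)
cv2.imwrite('pics/c3.png',cv2.resize(q[150:300,60:350],None,fx=2.7,fy=2.7))
E
```

```text
(no output)
```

View pics/c2.png

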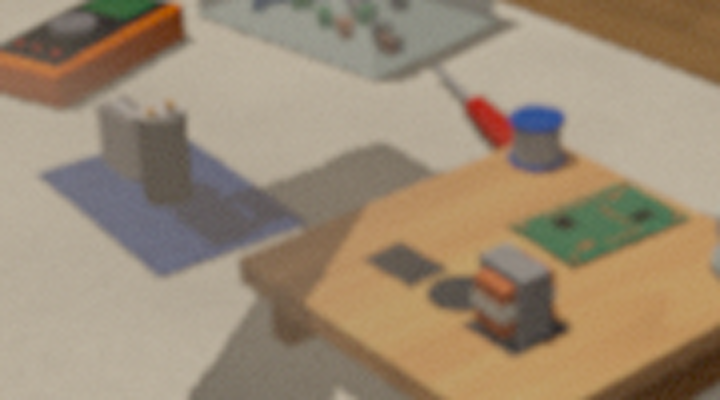

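View pics/c3.png

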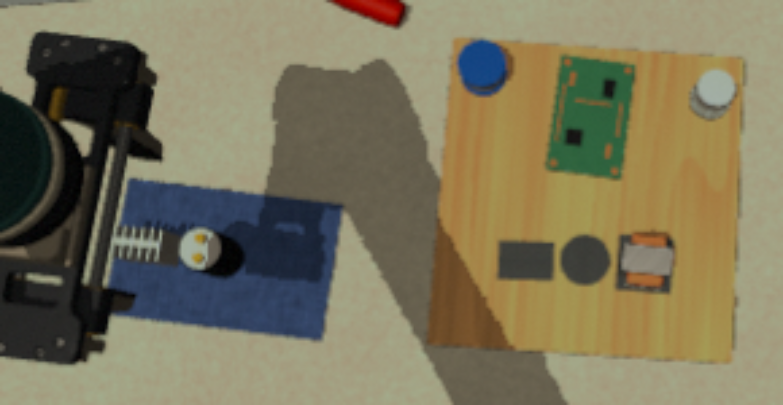

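Heatsink and capacitor stand upright on the mat (top crop at about (137,240) and (200,248)), and their two marks are now free. The transformer is next.

```bash
python3 - <<'E'
from h import *
pick((.5237,-.0525),SY,SZ+.009,20)
place(off(MAT,MY,0,-.060),MY,MZ+.0105)
goabove((.60,.15),SY+np.pi/2,.25)
shot('top','top2'); shot('side','side2'); st()
p=cv2.imread('pics/top2.png'); d=np.load('pics/top2.npy'); W=cloud('top',d); z=W[...,2]
hsv=cv2.cvtColor(p,cv2.COLOR_BGR2HSV)
m=np.zeros(d.shape,bool); m[160:260,225:330]=1
g=m&(hsv[...,0]>40)&(hsv[...,0]<85)&(hsv[...,1]>80)&(z<.08); v,u=np.nonzero(g)
print('board',rect(onplane('top',u,v,.063)))
mm=np.zeros(d.shape,bool); mm[230:265,230:325]=1
dk=mm&(p.max(2)<90); n,l,s,c=cv2.connectedComponentsWithStats(dk.astype(np.uint8))
for i in range(1,n):
    if s[i,4]>100:
        v,u=np.nonzero(l==i); q=onplane('top',u,v,.06); print(s[i],rect(q),np.round(q.mean(0)*1000,1))
cv2.imwrite('pics/c4.png',cv2.resize(p[150:300,60:350],None,fx=2.7,fy=2.7))
E
```

```text
down t=21.6 p [ 0.5245 -0.0524  0.0697] F [ 0.3 -0.3  0.7] w 0.0919
grip t=22.4 p [ 0.5238 -0.0525  0.069 ] F [ 0.1 -0.1  0.1] w 0.0405
up t=23.3 p [ 0.5227 -0.0523  0.2139] F [ 0.3  0.7 -2. ] w 0.0405
placed t=26.0 p [0.5241 0.2485 0.0121] F [ 0.1  0.2 -2.7] w 0.0404
rel t=26.8 p [0.5243 0.2486 0.0125] F [ 0.2  0.6 -0.6] w 0.0920
 t=29.0 p [0.5994 0.1507 0.2493] F [-0.3  0.8 -0. ] w 0.0921
board [649.5  -8.2  62.1  99.2  83.5]
[289 237  20  21 364] [526.  -54.3  42.3  42.9  85.7] [525.8 -54.4  60. ]
[244 239  21  15 283] [527.2  44.8  31.3  44.5   0.9] [526.8  44.   60. ]
[268 238  18  17 235] [529.1  -4.2  36.4  36.5  45.8] [528.5  -4.3  60. ]
```

View pics/c4.png

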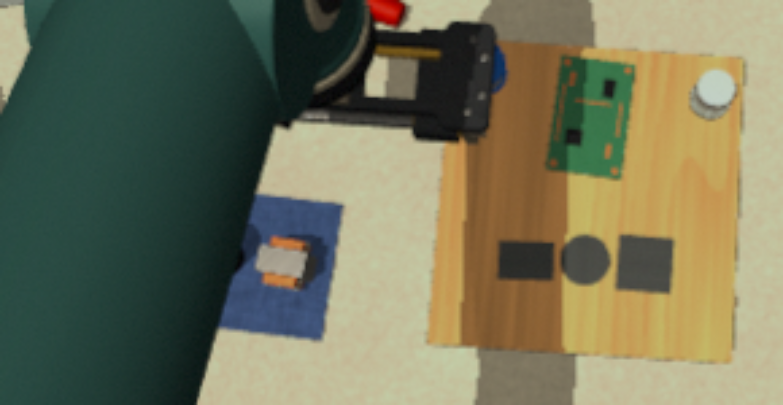

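View pics/side2.png

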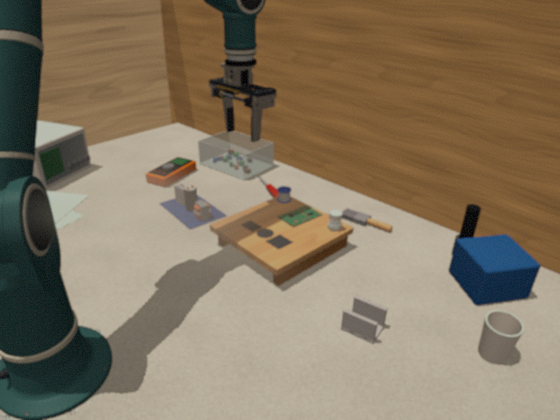

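```bash
python3 - <<'E'
from h import *
BY=-6.5*DEG; B=np.array([.6495,-.0081])
effector.grasp(10)
P=off(B,BY,.010,0)
goabove(P,BY+np.pi/2,.12)
env.movel(np.array([*P,.068]),rate=.12)
s=st(); f0=np.mean([env.sense()['wrist_force'][2]])
zt=.068
while zt>.055:
    zt-=.001; env.movel(np.array([*P,zt]),rate=.05); env.pause(.1)
    s=env.sense(); F=s['wrist_force'][2]; print(round(zt,4),round(s['ee_pos'][2],4),round(F,1))
    if F-f0>7: break
st()
E
```

```text
t=31.8 p [ 0.6597 -0.009   0.0682] F [0.3 0.1 0.2] w 0.0004
0.067 0.0675 0.2
0.066 0.066 -0.1
0.065 0.065 -0.0
0.064 0.064 0.4
0.063 0.0635 4.5
0.062 0.0635 11.3
 t=33.9 p [ 0.6597 -0.0092  0.0635] F [-4.5  1.4 11.3] w 0.0003
```

```bash
cat >> h.py <<'E'
def boardpose(tag,zb=.063,roi=(160,330,215,340)):
    p,d=shot('top',tag); hsv=cv2.cvtColor(p,cv2.COLOR_RGB2HSV)
    m=np.zeros(d.shape,bool); m[roi[0]:roi[1],roi[2]:roi[3]]=1
    g=m&(hsv[...,0]>40)&(hsv[...,0]<85)&(hsv[...,1]>80); v,u=np.nonzero(g)
    print('board vis',len(u),rect(onplane('top',u,v,zb)))
E
python3 - <<'E'
from h import *
BY=-6.5*DEG; P0=off(np.array([.6495,-.0081]),BY,.010,0)
P1=off(SF,SY,.020,0)
zt=.062
a=.25
X=P0+(P1-P0)*a; env.movel(np.array([*X,zt]),frame=R(BY+np.pi/2+(SY-BY)*a) if np.dot(R(BY+np.pi/2)[:,2],env.sense()['tcp_rot'][:,2])>0 else R(BY-np.pi/2+(SY-BY)*a),rate=.06)
st(); boardpose('top3'); shot('side','side3')
p=cv2.imread('pics/side3.png');cv2.imwrite('pics/c5.png',cv2.resize(p[160:300,180:370],None,fx=4,fy=4))
p=cv2.imread('pics/top3.png');cv2.imwrite('pics/c6.png',cv2.resize(p[150:300,205:350],None,fx=4,fy=4))
E
```

```text
t=34.8 p [ 0.6144 -0.0076  0.0635] F [1.1 0.2 7.7] w 0.0003
board vis 7509 [582.6  60.2 179.8 421.4  54.4]
```

View pics/c5.png

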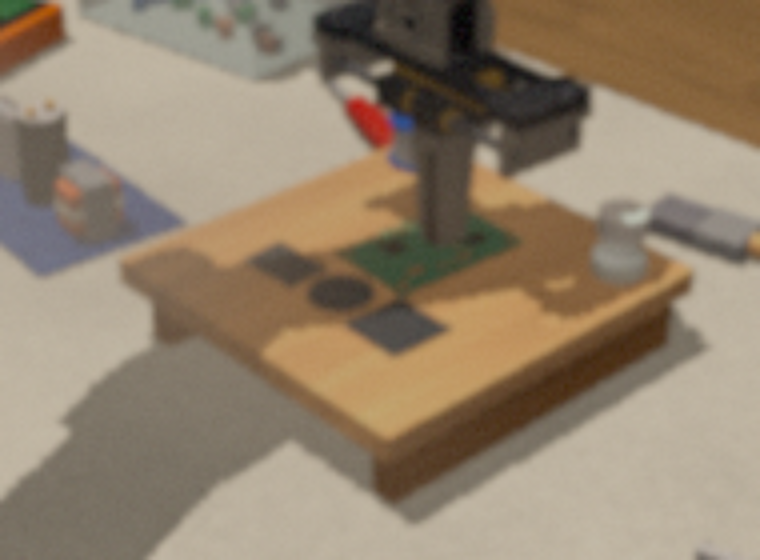

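View pics/c6.png

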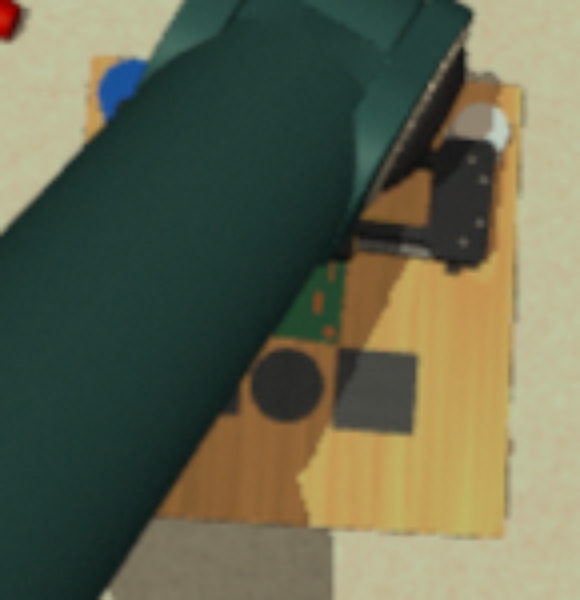

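The board follows the fingertips: its front corner moved about 20 px (45 mm) with the tool. I'll continue the drag.

```bash
cat >> h.py <<'E'
def side_board(tag):
    p,d=shot('side',tag); hsv=cv2.cvtColor(p,cv2.COLOR_RGB2HSV)
    m=np.zeros(d.shape,bool); m[170:330,200:360]=1
    g=m&(hsv[...,0]>40)&(hsv[...,0]<85)&(hsv[...,1]>80)
    n,l,s,c=cv2.connectedComponentsWithStats(g.astype(np.uint8)); i=1+np.argmax(s[1:,4]); v,u=np.nonzero(l==i)
    q=onplane('side',u,v,.063); print('side board',s[i],rect(q)); return q
E
python3 - <<'E'
from h import *
BY=-6.5*DEG; P0=off(np.array([.6495,-.0081]),BY,.010,0)
P1=off(SF,SY,.020,0)
sg=np.pi/2 if np.dot(R(BY+np.pi/2)[:,2],env.sense()['tcp_rot'][:,2])>0 else -np.pi/2
for a in (.6,.9):
    X=P0+(P1-P0)*a; env.movel(np.array([*X,.0617]),frame=R(BY+sg+(SY-BY)*a),rate=.07)
    st(); side_board('side4_%d'%(a*10))
p=cv2.imread('pics/side4_9.png');cv2.imwrite('pics/c7.png',cv2.resize(p[160:300,180:370],None,fx=4,fy=4))
E
```

```text
t=36.0 p [ 0.5494 -0.0049  0.0634] F [ 2.8 -1.4 10. ] w 0.0005
side board [283 225   3   5   6] [574.9 -24.5  18.8   3.6  58.4]
 t=37.0 p [ 0.4933 -0.0026  0.0634] F [ 3.5 -0.6 11.5] w 0.0004
side board [244 171   1   1   1] [728.6 297.7   0.    0.    0. ]
```

View pics/c7.png

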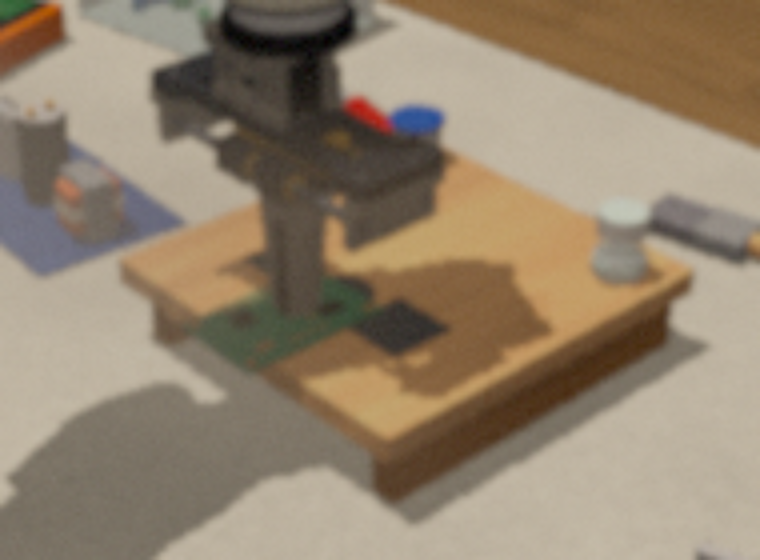

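The board now overhangs the front edge slightly at crop (225,340). I'll do the last stretch, then lift and measure.

```bash
python3 - <<'E'
from h import *
BY=-6.5*DEG
P1=off(SF,SY,.020,0)
sg=np.pi/2 if np.dot(R(BY+np.pi/2)[:,2],env.sense()['tcp_rot'][:,2])>0 else -np.pi/2
env.movel(np.array([*P1,.0617]),frame=R(SY+sg),rate=.06); env.pause(.2); st()
env.movel(np.array([*P1,.14]),rate=.15)
effector.release()
env.movel(np.array([.62,.12,.22]),rate=.25); st()
shot('side','side5'); boardpose('top5',roi=(200,320,240,330))
p=cv2.imread('pics/side5.png');cv2.imwrite('pics/c8.png',cv2.resize(p[160:300,180:370],None,fx=4,fy=4))
p=cv2.imread('pics/top5.png');cv2.imwrite('pics/c9.png',cv2.resize(p[150:320,205:350],None,fx=3.5,fy=3.5))
E
```

```text
t=37.7 p [ 0.4745 -0.002   0.0634] F [ 2.2 -0.8 12.7] w 0.0006
 t=40.7 p [0.619  0.119  0.2194] F [-0.2  0.2  0.3] w 0.0918
board vis 1067 [464.7  -1.8  62.5  99.6  86.8]
```

View pics/c8.png

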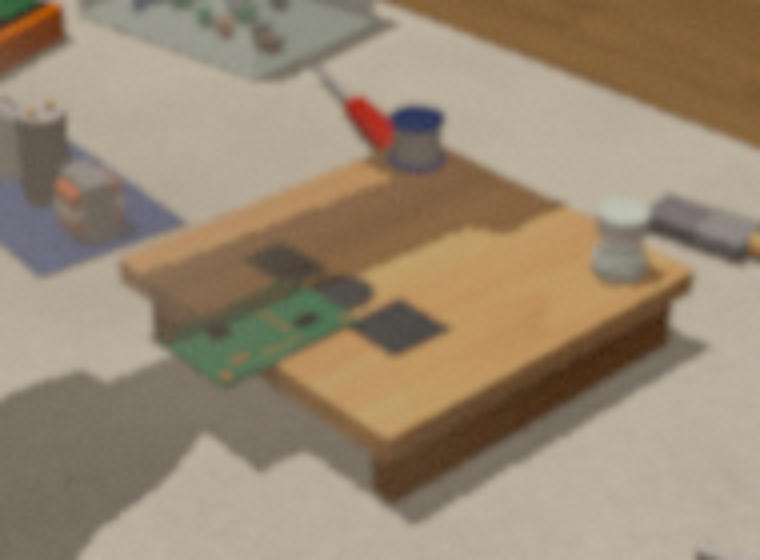

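View pics/c9.png

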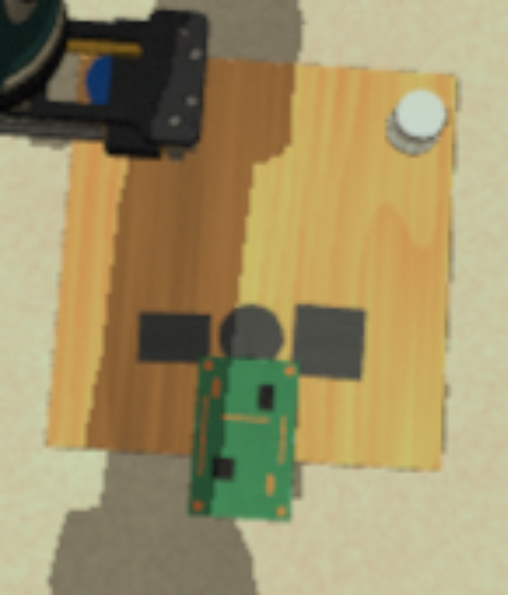

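The board lies flat at (464.7, −1.8) mm, yaw −3.2°, with about 36 mm overhanging (top crop centre about (245,438)). I'll grip it close to its front end, so the fingers stay clear of the rails on the rest.

```bash
python3 - <<'E'
from h import *
B=np.array([.4647,-.0018]); by=-3.2*DEG
G=off(B,by,-.041,0); print(G)
goabove(G,by+np.pi/2,.20)
env.movel(np.array([*G,.0435]),rate=.12); st('down')
effector.grasp(25); st('grip')
env.movel(np.array([*G,.065]),rate=.05); st()
env.movel(np.array([*G,.16]),rate=.15); st('up')
shot('side','side6');shot('top','top6')
p=cv2.imread('pics/side6.png');cv2.imwrite('pics/c10.png',cv2.resize(p[130:300,150:370],None,fx=3.5,fy=3.5))
E
```

```text
[0.42376393 0.00048868]
down t=43.2 p [0.4242 0.0005 0.0439] F [-0.1  0.3 -0.5] w 0.0919
grip t=43.8 p [0.4239 0.0006 0.0436] F [-0.9  0.1  0.4] w 0.0631
 t=44.3 p [0.4239 0.0008 0.0652] F [ 0.1 -0.1 -0.2] w 0.0626
up t=45.1 p [0.4232 0.0008 0.1595] F [-0.1  0.1 -1.7] w 0.0634
```

View pics/c10.png

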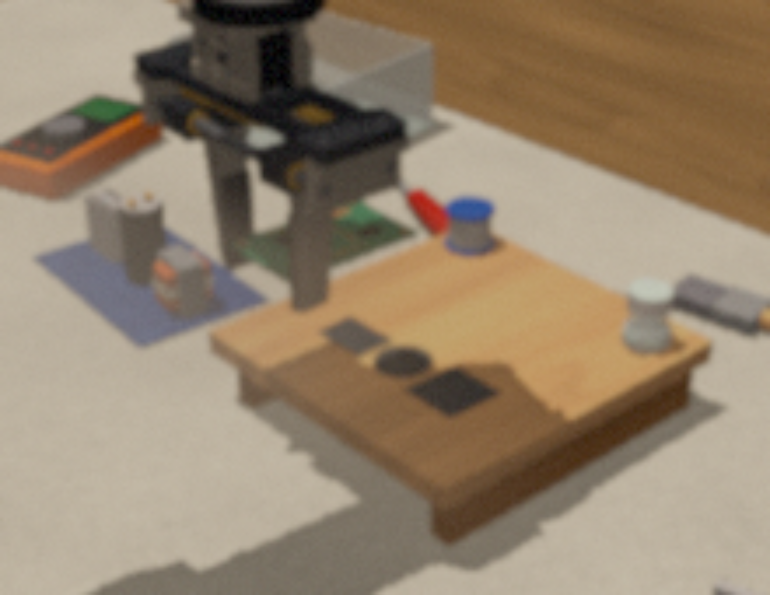

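View pics/top6.png

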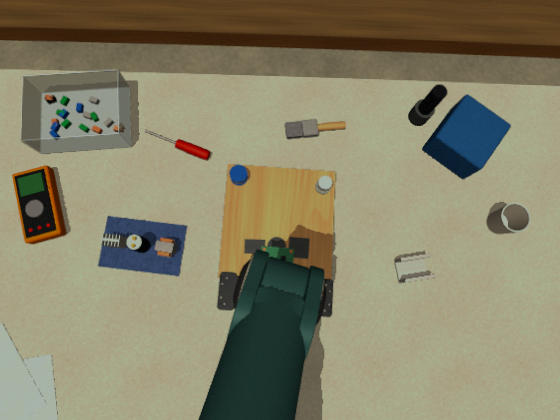

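The board is held level and the parts stand on the mat. Next I'll move it to the rest, keeping the same jaw sense.

```bash
python3 - <<'E'
from h import *
G=off(REST,RY,-.041,0); print(G)
z0=env.sense()['tcp_rot'][:,2]
Rt=min((R(RY+np.pi/2),R(RY-np.pi/2)),key=lambda r:-np.dot(r[:,2],z0))
env.movel(np.array([*G,.16]),frame=Rt,rate=.2); st()
env.movel(np.array([*G,.060]),rate=.15); st()
shot('side','side7');shot('top','top7')
p=cv2.imread('pics/side7.png');cv2.imwrite('pics/c11.png',cv2.resize(p[200:400,230:450],None,fx=3,fy=3))
p=cv2.imread('pics/top7.png');cv2.imwrite('pics/c12.png',cv2.resize(p[200:340,340:500],None,fx=4,fy=4))
E
```

```text
[ 0.44412288 -0.33191958]
 t=47.0 p [ 0.4443 -0.3309  0.1599] F [-0.4 -0.3  0. ] w 0.0631
 t=47.9 p [ 0.4445 -0.3324  0.0606] F [ 0.6 -0.3  0.4] w 0.0632
```

View pics/c11.png

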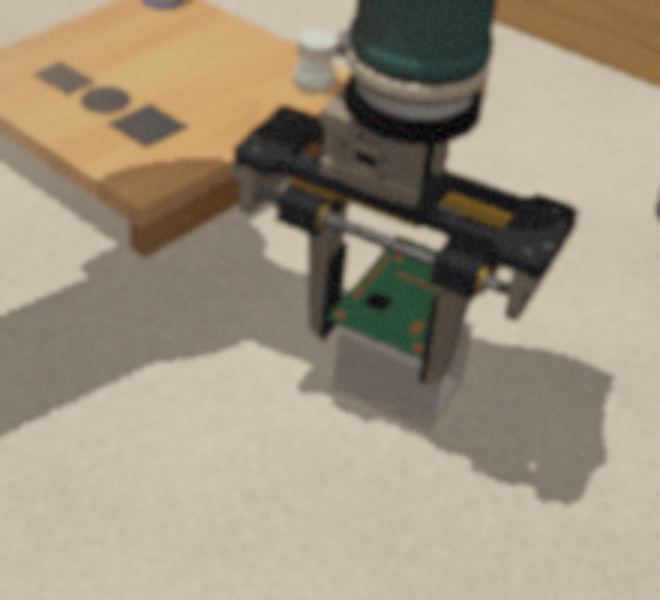

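View pics/c12.png

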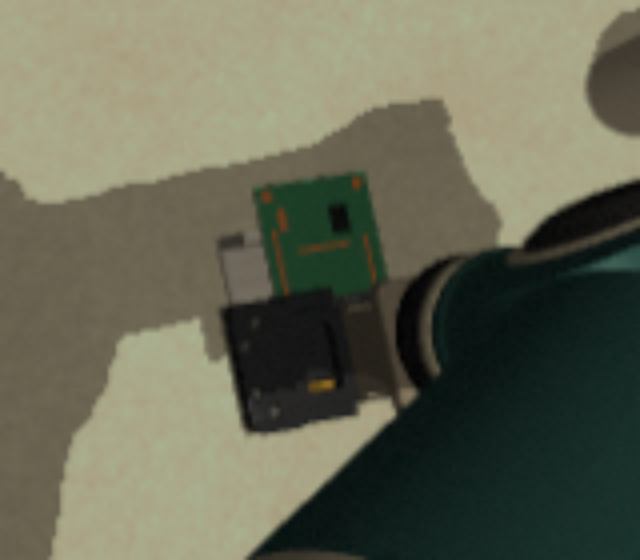

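Board level, rails beneath it, fingers outboard of the front rail. Lowering now.

```bash
python3 - <<'E'
from h import *
G=off(REST,RY,-.041,0)
env.movel(np.array([*G,.037]),rate=.06); s=st(); f0=s['wrist_force'][2]
zt=.037
while zt>.0325:
    zt-=.001; env.movel(np.array([*G,zt]),rate=.04); env.pause(.08)
    s=env.sense(); F=s['wrist_force']; print(round(zt,4),round(s['ee_pos'][2],4),np.round(F,1),np.round(s['moment'],2))
    if F[2]-f0>2.5: break
shot('side','side8')
p=cv2.imread('pics/side8.png');cv2.imwrite('pics/c13.png',cv2.resize(p[250:380,280:440],None,fx=4.5,fy=4.5))
E
```

```text
t=48.5 p [ 0.4438 -0.332   0.0367] F [ 0.1  0.9 -0.3] w 0.0631
0.036 0.0362 [-0.  -0.6 -0.3] [0.03 0.12 0.04]
0.035 0.035 [ 0.3  0.2 -0.9] [ 0.07  0.15 -0.04]
0.034 0.034 [ 0.3 -0.  -0.4] [-0.05  0.11  0.02]
0.033 0.0334 [-1.   0.6  5.3] [ 0.29  0.4  -0.03]
```

View pics/c13.png

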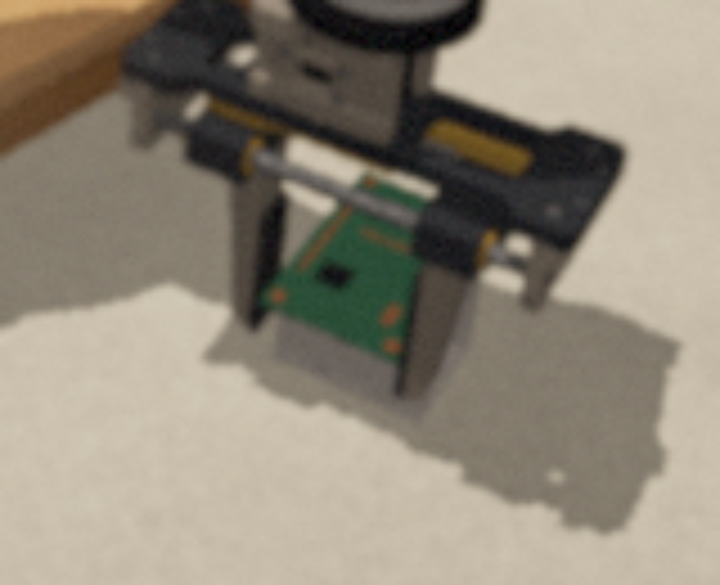

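Contact came at the expected height (0.0334 against a predicted 0.0335), so I'm releasing.

```bash
python3 - <<'E'
from h import *
s=env.sense(); q=s['ee_pos']
effector.release(); st('rel')
env.movel(np.array([q[0],q[1],.20]),rate=.12)
env.movel(np.array([.40,-.12,.22]),rate=.25)
st(); boardpose('top9',zb=.053,roi=(230,300,380,450)); shot('side','side9')
d=np.load('pics/top9.npy');W=cloud('top',d)
p=cv2.imread('pics/top9.png'); hsv=cv2.cvtColor(p,cv2.COLOR_BGR2HSV)
m=np.zeros(d.shape,bool); m[230:300,380:450]=1
g=m&(hsv[...,0]>40)&(hsv[...,0]<85)&(hsv[...,1]>80); Q=W[g]; A=np.c_[Q[:,:2]-Q[:,:2].mean(0),np.ones(len(Q))]
print('plane slope/z',np.round(np.linalg.lstsq(A,Q[:,2],rcond=None)[0],4))
# parts on mat
z=W[...,2]; m=np.zeros(d.shape,bool); m[205:290,85:200]=1
n,l,s_,c=cv2.connectedComponentsWithStats((m&(z>.025)).astype(np.uint8))
for i in range(1,n):
    q=W[l==i]
    if len(q)<40: continue
    t=q[q[:,2]>np.nanmax(q[:,2])-.012]; print(s_[i],np.round(np.median(t,0),4),rect(t), 'matframe',np.round((rect(t)[:2]/1000-MAT)@np.array([[np.cos(MY),-np.sin(MY)],[np.sin(MY),np.cos(MY)]]),4))
cv2.imwrite('pics/c14.png',cv2.resize(p[200:310,90:460],None,fx=2.1,fy=2.1))
E
```

```text
rel t=50.5 p [ 0.4441 -0.3319  0.0329] F [ 0.4 -0.4 -0.2] w 0.0917
 t=53.0 p [ 0.4001 -0.1205  0.22  ] F [ 0.   0.1 -0.1] w 0.0919
board vis 1928 [ 475.6 -315.8  121.4  157.6    0.5]
 ** On entry to DLASCL parameter number  4 had an illegal value
 ** On entry to DLASCL parameter number  4 had an illegal valueTraceback (most recent call last):
  File "<stdin>", line 11, in <module>
    x, resids, rank, s = _umath_linalg.lstsq(a, b, rcond,
                         ~~~~~~~~~~~~~~~~~~~^^^^^^^^^^^^^
                                             signature=signature)
                                             ^^^^^^^^^^^^^^^^^^^^
    raise LinAlgError("SVD did not converge in Linear Least Squares")
numpy.linalg.LinAlgError: SVD did not converge in Linear Least Squares
```

View pics/side9.png

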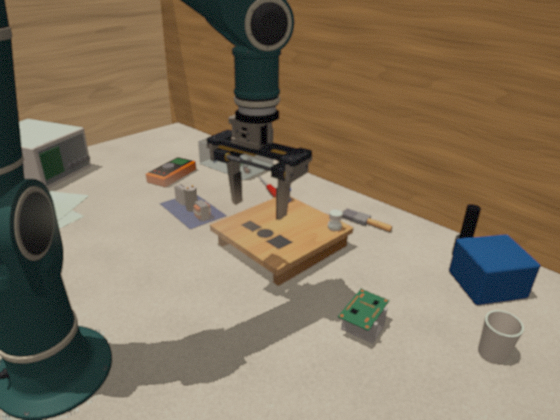

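```bash
cat >> h.py <<'E'
def analyze(fn):
    d=np.load('pics/%s.npy'%fn);W=cloud('top',d); z=W[...,2]
    p=cv2.imread('pics/%s.png'%fn); hsv=cv2.cvtColor(p,cv2.COLOR_BGR2HSV)
    m=np.zeros(d.shape,bool); m[230:300,380:450]=1
    g=m&(hsv[...,0]>40)&(hsv[...,0]<85)&(z>.04)&(z<.07); v,u=np.nonzero(g)
    if len(u)>100:
        print('restboard',len(u),rect(onplane('top',u,v,.053)),'rest',REST*1000)
        Q=W[g]; A=np.c_[Q[:,:2]-Q[:,:2].mean(0),np.ones(len(Q))]
        print('plane slope/z',np.round(np.linalg.lstsq(A,Q[:,2],rcond=None)[0],4))
    for nm,roi,zt in (('mat',(205,290,85,200),.025),('shelf',(215,275,225,330),.085)):
        m=np.zeros(d.shape,bool); m[roi[0]:roi[1],roi[2]:roi[3]]=1
        n,l,s_,c=cv2.connectedComponentsWithStats((m&(z>zt)).astype(np.uint8))
        for i in range(1,n):
            q=W[l==i]
            if len(q)<40: continue
            t=q[q[:,2]>np.nanmax(q[:,2])-.012]; print(nm,s_[i],np.round(np.nanmax(q[:,2]),4),rect(t))
    return p,W
E
python3 - <<'E'
from h import *
p,W=analyze('top9')
cv2.imwrite('pics/c14.png',cv2.resize(p[200:310,90:460],None,fx=2.1,fy=2.1))
E
```

```text
restboard 931 [ 487.  -322.4   93.3   68.     9.5] rest [ 484.5 -324.8]
plane slope/z [-0.0028  0.0045  0.0535]
mat [100 234  24  14 270] 0.0573 [536.  366.2  41.9  26.1  85.1]
mat [126 235  23  18 301] 0.0804 [529.6 306.5  34.8  33.3  46.5]
mat [155 238  21  20 318] 0.0522 [523.2 247.   41.4  39.6  84. ]
```

View pics/c14.png

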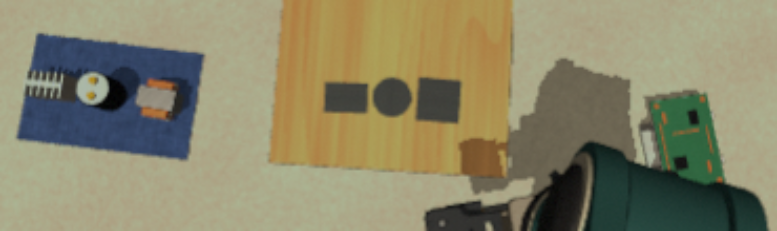

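Board is on the rest, level and at z 0.0535; the arm hides its near end for now. The parts stand at their places on the mat. Next I'll return the parts.

```bash
python3 - <<'E'
from h import *
pick(off(MAT,MY,0,-.060),MY,MZ+.0095,20)
place((.525,-.053),SY,SZ+.0105)
shot('side','side10')
p=cv2.imread('pics/side10.png');cv2.imwrite('pics/c15.png',cv2.resize(p[150:300,150:370],None,fx=3.5,fy=3.5))
E
```

```text
down t=55.7 p [0.5252 0.2488 0.0126] F [ 0.5 -0.5  0.9] w 0.0920
grip t=56.6 p [0.5243 0.2486 0.0115] F [ 0.6 -0.4  0.2] w 0.0401
up t=57.7 p [0.5235 0.2484 0.2138] F [ 0.4 -0.2 -2.6] w 0.0401
placed t=60.1 p [ 0.5248 -0.0531  0.0703] F [ 0.1 -0.  -2.5] w 0.0401
rel t=61.0 p [ 0.525  -0.053   0.0705] F [ 0.2 -0.1 -0.4] w 0.0916
```

View pics/c15.png

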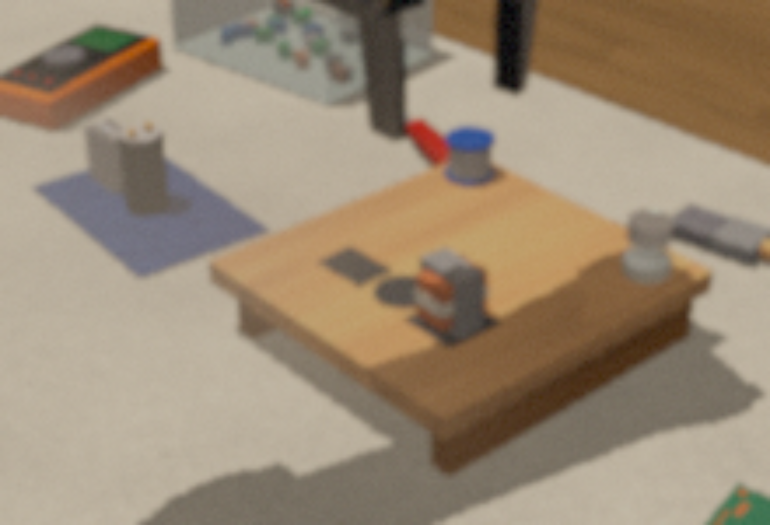

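The transformer is upright and centred on its square mark (crop (450,295)). I'll return the other two.

```bash
python3 - <<'E'
from h import *
pick(off(MAT,MY,0,0),MY,MZ+.0215,15)
place((.5286,-.0045),SY,SZ+.0225)
pick(off(MAT,MY,0,.060),MY,MZ+.0135,15)
place((.5275,.0455),SY,SZ+.0145)
goabove((.40,.40),MY,.30)
st(); shot('top','top11'); shot('side','side11')
p,W=analyze('top11')
cv2.imwrite('pics/c16.png',cv2.resize(p[150:310,205:460],None,fx=3,fy=3,interpolation=cv2.INTER_CUBIC))
p=cv2.imread('pics/side11.png');cv2.imwrite('pics/c17.png',cv2.resize(p[160:360,200:420],None,fx=3,fy=3))
E
```

```text
down t=64.3 p [0.5316 0.3085 0.0247] F [ 1.3 -0.6 -0.6] w 0.0919
grip t=65.2 p [0.5306 0.3083 0.0235] F [-0.4  0.9  0. ] w 0.0356
up t=66.3 p [0.5298 0.3081 0.2138] F [-0.5  0.1 -1.6] w 0.0356
placed t=68.7 p [ 0.5285 -0.0046  0.0823] F [ 0.4  0.7 -1. ] w 0.0358
rel t=69.6 p [ 0.5286 -0.0045  0.0825] F [ 0.1  0.  -0.7] w 0.0919
down t=72.8 p [0.5378 0.3683 0.0168] F [ 0.8 -0.2  0.6] w 0.0920
grip t=73.8 p [0.5369 0.368  0.0155] F [ 0.3 -0.1 -0.7] w 0.0260
up t=75.0 p [0.536  0.3677 0.2137] F [-0.2  0.4 -1.4] w 0.0261
placed t=77.4 p [0.5274 0.0454 0.0743] F [ 0.3 -0.9 -0.7] w 0.0259
rel t=78.5 p [0.5275 0.0455 0.0745] F [-0.   0.  -0.6] w 0.0920
 t=80.6 p [0.4009 0.3985 0.2996] F [ 0.4  0.8 -0. ] w 0.0920
restboard 1056 [ 484.8 -323.9   98.1   65.7    9.5] rest [ 484.5 -324.8]
plane slope/z [0.0003 0.0005 0.0536]
shelf [269 234  17  19 256] 0.1373 [528.9  -4.5  34.   33.3   0.6]
shelf [244 237  20  15 163] 0.1146 [527.3  44.7  39.9  26.4  88. ]
shelf [289 237  21  20 322] 0.1104 [524.7 -52.6  39.6  39.6  83.6]
```

View pics/c16.png

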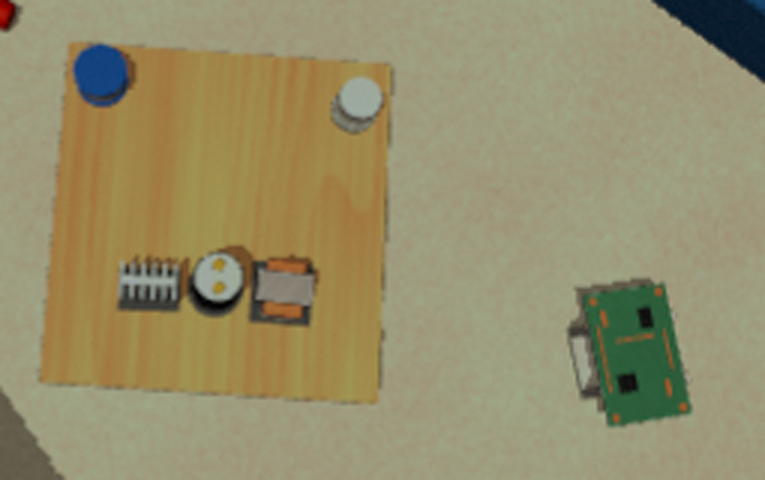

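View pics/c17.png

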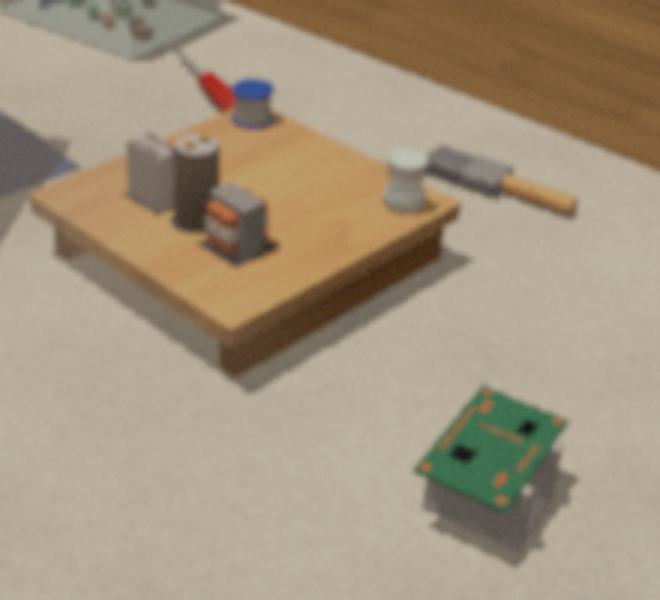

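All three parts stand on their marks (crop around (150,285), (217,283) and (283,288)). The board is centred on the rest, within about 1 mm and 0.5°. I'm handing the job in.

```bash
python3 - <<'E'
from h import *
print(workorder.finish_job()); st()
E
```

```text
the job is handed in; nothing more can be done
None
the job is handed in; nothing more can be done
```

I finished the whole sequence and handed the job in at about 81 s of the 144 s allowed. `finish_job` reports no verdict, so the figures below come from my own last camera measurements.

What I did, in order:
1. Stood the heatsink, capacitor and transformer on the mat.
2. Dragged the board out to about 36 mm of overhang, pressing with about 8–13 N.
3. Gripped it near its front end and laid it on the rest. It touched down within 0.1 mm of the predicted height.
4. Put each part back on its own mark.

**Last checks (overhead camera):**

| Item | Result |
|---|---|
| Board position | about 1 mm from the rest's middle |
| Board angle | 9.5°, against 10° for the rest |
| Board flatness | level, top at 53.6 mm |
| Capacitor | within about 1 mm of its mark |
| Heatsink | within about 1 mm of its mark |
| Transformer | about 2 mm from its mark |
| Parts upright | yes, all three, also seen in the side view |
| Arm | open and clear of everything |

- **Angle reading:** the transformer's measured angle (83.6°) is about 3.6° off the shelf's direction. That is probably pixel noise, and it is well inside the 0.3 rad limit.
- **Failed checks:** some automatic board measurements were spoiled, either by the arm being in view or by the colour mask. I repeated the two that mattered once the view was clear and found no disagreement.

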